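# Gauge the bore of a lamp-base socket

## Robot

A 7-joint arm with a two-finger parallel gripper is mounted at the origin on a cart in front of the work surface, level with it; the furniture and walls round the work are solid. World frame = base frame: x ahead of the robot, y to its left, z up, the work surface at z = 0. Lengths are in m, angles in rad, forces in N, time in s.
With the tool pointing down it reaches from about 0.425 to 0.875 m from the base axis. Payload 4.7 kg.
Tool frame: the origin (TCP) lies between the finger pads; the fingertips stand 14 mm ahead of it and the grasp point (between the pads) lies 5 mm behind it; z points along the fingers, y is the line along which they close (so a half turn about z gives the same grasp; the last joint's range is limited). The gripper opens to 87 mm and grips with 3 to 60 N. Pads are 19 mm wide; open, the fingers measure 117 mm over their backs; the gripper's body (75 mm by 190 mm) begins 51 mm behind the grasp point.
Start: joints at [-1.213, 0.321, -0.07, 1.45, 0.023, 1.371, -0.057], TCP at [0.219, 0.612, 0.212] pointing down, gripper open.
Joint ranges: [-2.86, 2.86], [-0.3, 2.09], [-1.38, 1.24], [0.06, 2.45], [-1.56, 4.7], [0.09, 2.05], [-2.69, 2.69]. Speed limits (rad/s): [2.57, 2.57, 3.14, 3.14, 3.14, 3.14, 3.14].

## Interface

Orientations are given as a rotation vector (axis times angle).
In Python, from bench import ctrl gives the robot as it stands.
- The arm moves only by the tool step_arm, never from a script. Its argument "commands" is a list of rows, each an object with "travel": the shift along the tool's x, y, z in m, a list of three; "turn": the turn, a rotation vector about the tool's x, y, z in degrees, a list of three. A call has 1 to 5 rows; each row is the pose to reach, as a shift and turn from the pose commanded when the call began, along the tool's axes at that moment; what a row does not reach only later rows make up. A row lasts 1/10 s, in which the tool goes at most 50 mm and 8.59 degrees, less where a joint would pass 70% of its speed; a pose out of reach is approached as far as the arm can. A call with a gripper value outside its range is refused whole. "gripper" is the opening, from 0 (shut) to 1 (fully open), set as the call begins (left out, the last holds). The fingers move at their own pace and stop on an object; "force" is the grip in N (left out, the last holds). Time passes only in rows, so rows that repeat a pose let the fingers close. It gives the time, the measured TCP pose, the force, the opening and the grip force at its end, in the units of the state.
- ctrl.get_state(): the state, without advancing time (a new reading comes with each control period).
- ctrl.get_image(name): name is "side" or "top"; returns the picture (400x640x3 uint8, red, green, blue); there is no depth.
- ctrl.camera_model(name): a dict with "fx", "fy", "cx", "cy" (pixels), "R" (3x3) and "t" (3): a world point X has camera coordinates R X + t. Camera axes: x right, y down, z forward; pixel columns grow to the right and rows downward; lengths in m; the calibration is good to about 2 mm. A picture is of the moment at which its call begins. camera_model takes no time and is no camera call.
- ctrl.close_job(): hands the job in; it is judged then, once.
The state is a dict: "time": time; "joint_positions": joint angles; "qd": joint speeds; "joint_torque": joint torques, N m; "position": TCP position; "tool_rot": TCP orientation; "ft_force": force on the tool from outside, world axes, zero at the start; "torque": the same for the moment, N m; "grip_width": opening from 0.0 (shut) to 1.0 (fully open); "grip_force": force on a finger pad.
Only numpy, scipy, OpenCV 4.12 (cv2) and the standard library are available. Lean on these libraries where they do the work, as an engineer would, in place of code of your own. Each camera call takes 0.05 s, during which the arm holds its last target. There are 200 camera calls.

## Task

Measure the socket of the unglazed lamp base with the spring gauge from the wooden stand: squeeze its two pads to draw the plungers in, seat it upright in the socket with the cross bar resting on the rim, and let go so that the plungers spring out to the wall. Then lock it there by pushing the cap on its top down gently, only until you feel it bite, and withdraw the gauge and hang it back in the notches of its stand, holding the size of the socket. The ware is brittle: do not press hard, and leave the other pieces alone.

Things in the scene. Friction and masses are not known exactly. Their poses are not given: they have to be found in the camera images.
- gauge: steel spring gauge, about 0.39 kg, hanging in the stand at the start, plungers out. Origin: middle of the underside of its cross bar (60 x 18 x 8 mm, along x); z up along the spindle; two plungers move along +y and -y at z = -28 mm. A chamfered round pilot of 42 mm diameter ends at z = -47 mm. Between the pads a spindle carries a round cap of 26 mm diameter
- gauge_grip (a point): on the gauge's axis, 30 mm above its origin, midway between two black rubber pads (18 mm wide, z = 13 to 43 mm) that face +y and -y and are rigid with the plungers: 57 mm over the pads with plungers out, 50 mm at the socket wall, 45 mm drawn in. Grip here, fingers closing along y; 25 to 40 N draws the plungers in fully (springs of 5.5 to 7.3 N) and holds the gauge
- cap_top (a point): middle of the flat top of the gauge's cap, 56 mm above the gauge's origin when the cap is up, lower as it is pushed down
- plunger_nose (a point): tip of the plunger on the gauge's +y side, 26.5 mm from the axis when out, 23 mm at the socket wall, 20.5 mm drawn in. Once the cap has bitten it cannot go farther out; the pads can still be squeezed, and on letting go the plungers come back out to the locked size
- gauge_cap (a joint): cap's way down (m): 0 up, 0.018 at its end. Drag 9 N all the way; stays where left. Between 7.5 and 15.5 mm down, differing each time, it bites on plungers lying at the socket wall: resistance steps up to about 15 N. Stop at the step: stopped short, the plungers go too far out on withdrawal; pushed past it, they are drawn off the wall 0.5 mm per mm
- gauge_plunger (a joint): how far each plunger is drawn in (m): 0 fully out (span 53 mm), about 0.0035 touching the wall of the 46 mm socket, 0.006 fully in (span 41 mm). Both move alike
- lamp_base: white unglazed (bisque) lamp base, a straight round tube of 62 mm outer and 46 mm inner diameter on a low foot, fast on a round wooden bat of 104 mm diameter; fixed. Origin under its centre, z up; rim 80 mm above the origin, socket 56 mm deep
- mouth (a point): centre of the lamp base's socket at the rim; the gauge's origin lies here when it is seated
- gauge_stand: wooden stand, fixed: board 100 x 100 x 10 mm and two cheeks 12 mm thick, 50 mm apart inside, at x = -31 and +31 mm, open at the y ends. Origin under its centre, z up. In the top of each cheek, 66 mm above the origin, a notch 33 mm wide along y and 8 mm deep takes an end of the gauge's cross bar, which lies along the stand's x
- notch (a point): middle of the stand between the two notches, at the height of their floors, 66 mm above the stand's origin; the gauge's origin lies here when it hangs in the stand
- bisque_cat: small white cat figure, 40 x 42 x 73 mm, origin under its centre; leave alone
- bisque_rabbit: small white rabbit figure, 36 x 38 x 79 mm, origin under its centre; leave alone
- bisque_jar: white lidded jar, 57 x 57 x 70 mm, origin under its centre; leave alone
There are look-alikes about, which are no part of the job. Leave any yellow look-alike of the gauge alone.

How it is judged:
By the outcome, as a careful person would: the job done as asked, in the order asked, and still so for the second after the job is handed in, with the robot touching nothing.
It also fails if it takes over 66 s, if anything falls off the work surface, if the arm or the gripper's body presses on something with over 40 N, if the wrist force passes 120 N, or if a joint passes its speed limit or range.

## Working session

There is one attempt and no reset: what is moved stays moved. The work goes in short steps, Python scripts to look and compute and a tool call to move; the robot and the scene stay as the last step left them, time stands still between calls to the robot, and variables do not carry over. Pictures are saved under pics/ and viewed, at most 10 in all, crops included, and the job is handed in when it is done.

Besides the shell and the picture viewer there is one more tool, called after "Call:" in YAML: its name, and indented under it one key for each argument. step_arm: Moves the arm, as the interface text tells. Its arguments: {"type":"object","properties":{"commands":{"type":"array"},"gripper":{"type":"number"},"force":{"type":"number"}},"required":["commands"]}

```bash
ls; mkdir -p pics; python3 - <<'E'
from bench import ctrl
import cv2
s=ctrl.get_state();print({k:s[k] for k in('time','position','tool_rot','ft_force','grip_width')})
for n in('side','top'):
    im=ctrl.get_image(n);cv2.imwrite(f'pics/{n}0.png',im[:,:,::-1]);print(n,ctrl.camera_model(n))
E
```

```text
pics
{'time': 0.0, 'position': array([0.2189466 , 0.61139546, 0.21115285]), 'tool_rot': array([-5.37338319e-01, -3.09505395e+00,  3.01902821e-03]), 'ft_force': array([0.37506673, 0.05909162, 0.04548651]), 'grip_width': 1.0020691985661239}
side {'fx': 362.0822310195796, 'fy': 362.0822310195796, 'cx': 319.9961856757608, 'cy': 202.937642749233, 'R': array([[ 0.98730275, -0.15799097,  0.01649661],
       [-0.04431978, -0.37369858, -0.92649076],
       [ 0.15254194,  0.91399575, -0.37595576]]), 't': array([-0.44457106,  0.20427281,  0.75436762])}
top {'fx': 392.3704610570362, 'fy': 392.3704610570362, 'cx': 314.9536593275475, 'cy': 200.1511514063714, 'R': array([[-0.01878597, -0.99975915, -0.01134558],
       [-0.99867988,  0.01930587, -0.04760027],
       [ 0.04780784,  0.01043639, -0.99880203]]), 't': array([0.2077025 , 0.45867212, 0.94152875])}
```

View pics/side0.png

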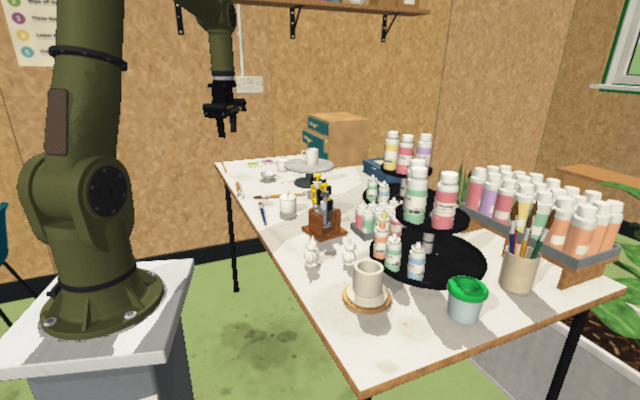

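View pics/top0.png

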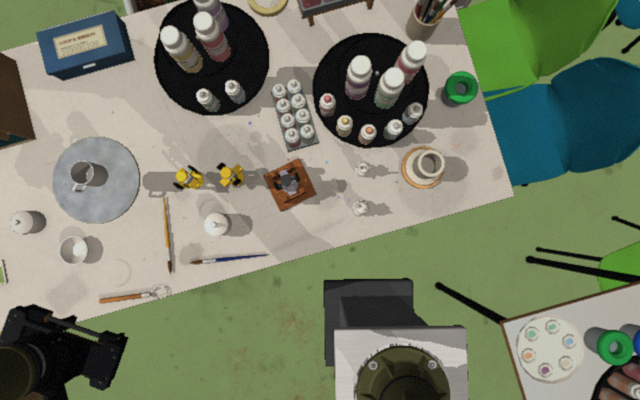

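Top view: the brown stand is at (289,184) with the steel gauge in it. Two yellow look-alikes stand at (187,178) and (231,174). The lamp base on its round bat is at (428,165), and the figures are at (361,168) and (361,207). Next I'll enlarge the gauge and lamp base to confirm them.

```bash
python3 - <<'E'
import cv2,numpy as np
t=cv2.imread('pics/top0.png');s=cv2.imread('pics/side0.png')
f=lambda im,x,y,w,h:cv2.resize(im[y:y+h,x:x+w],(400,300),interpolation=cv2.INTER_CUBIC)
o=np.vstack([np.hstack([f(t,249,154,80,60),f(t,388,135,80,60)]),np.hstack([f(s,284,170,80,60),f(s,328,255,80,60)])])
cv2.imwrite('pics/crop0.png',o)
E
```

```text
(no output)
```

View pics/crop0.png

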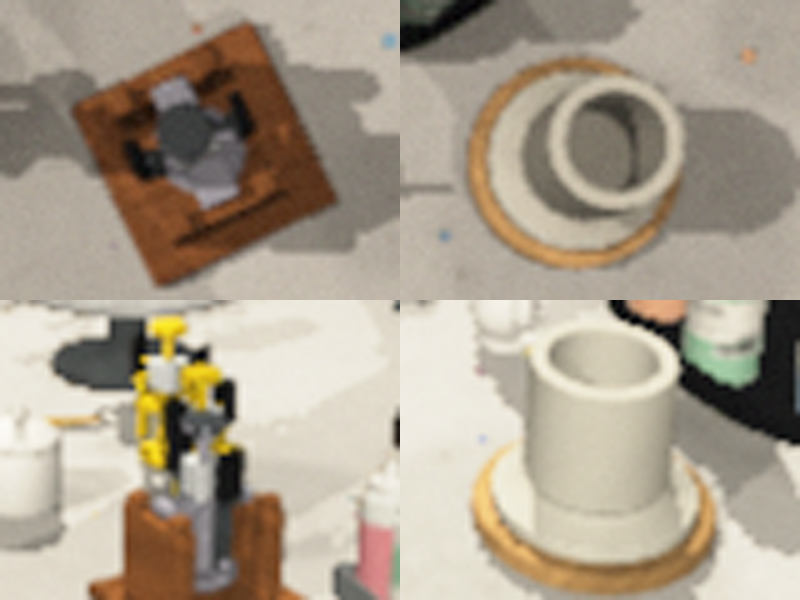

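The crop confirms two things. The steel gauge, with grey cap and black pads, hangs in the brown stand at top px (286,181), while the yellow look-alikes are behind it. The white tube on the wooden bat is the lamp base, with its rim at top px (431,164) and side px (369,267). I'll measure those next.

```bash
cat > h.py <<'E'
import numpy as np,cv2
from bench import ctrl
M={n:ctrl.camera_model(n) for n in('side','top')}
def ray(n,p):
    m=M[n];d=m['R'].T@np.array([(p[0]-m['cx'])/m['fx'],(p[1]-m['cy'])/m['fy'],1]);return -m['R'].T@m['t'],d
def plane(n,p,z):
    o,d=ray(n,p);return o+d*(z-o[2])/d[2]
def tri(a,b):
    A=[];B=[]
    for n,p in(('top',a),('side',b)):
        o,d=ray(n,p);d/=np.linalg.norm(d);P=np.eye(3)-np.outer(d,d);A.append(P);B.append(P@o)
    X=np.linalg.lstsq(np.vstack(A),np.hstack(B),rcond=None)[0]
    return X.round(4),[np.round(np.array(px)-proj(n,X),2) for n,px in(('top',a),('side',b))]
def proj(n,X):
    m=M[n];c=m['R']@X+m['t'];return np.array([m['fx']*c[0]/c[2]+m['cx'],m['fy']*c[1]/c[2]+m['cy']])
E
python3 - <<'E'
from h import *
t=cv2.imread('pics/top0.png');s=cv2.imread('pics/side0.png')
# bat: orange ring
for n,im,(x,y,w,h) in(('top',t,(388,135,80,60)),('side',s,(328,255,80,60))):
    c=im[y:y+h,x:x+w];hsv=cv2.cvtColor(c,cv2.COLOR_BGR2HSV)
    m=((hsv[...,1]>75)&(hsv[...,0]<25)&(hsv[...,2]>90)).astype(np.uint8)
    k,l,st,_=cv2.connectedComponentsWithStats(m);i=1+np.argmax(st[1:,4]);pts=np.argwhere(l==i)[:,::-1]
    e=cv2.fitEllipse(cv2.convexHull(pts.astype(np.int32)));print(n,'bat',e[0][0]+x,e[0][1]+y,e[1],plane(n,(e[0][0]+x,e[0][1]+y),.012 if n=='top' else .006).round(4))
# stand board
c=t[140:230,240:340];hsv=cv2.cvtColor(c,cv2.COLOR_BGR2HSV)
m=((hsv[...,1]>95)&(hsv[...,0]<20)).astype(np.uint8);k,l,st,_=cv2.connectedComponentsWithStats(m);i=1+np.argmax(st[1:,4])
hu=cv2.convexHull(np.argwhere(l==i)[:,::-1].astype(np.int32))
r=cv2.minAreaRect(hu);print(r)
b=cv2.boxPoints(r)+[240,140];B=np.array([plane('top',p,.01) for p in b]);print(B.round(4),B.mean(0).round(4));d=np.diff(B,axis=0);print(np.linalg.norm(d,axis=1),np.degrees(np.arctan2(d[:,1],d[:,0])))
# rim outlines read from the crop (x5): outer edge points
T=np.array([(549,143),(683,143),(616,76),(616,210),(569,96),(664,97),(569,191),(664,190)])
T=np.c_[388+(T[:,0]-400)/5,135+T[:,1]/5]-.4
S=np.array([(527,358),(681,360),(604,322),(560,333),(650,332),(548,383),(604,396),(660,383)])
S=np.c_[328+(S[:,0]-400)/5,255+(S[:,1]-300)/5]-.4
et,es=(cv2.fitEllipse(P.astype(np.float32)) for P in(T,S));print(et,es,tri(et[0],es[0]))
print('cap',tri((249+186/5-.4,154+133/5-.4),(284+203/5-.4,170+117/5-.4)))
E
```

```text
top bat 422.36463165283203 167.3390121459961 (41.97165298461914, 42.70320510864258) [ 0.5374 -0.0639  0.012 ]
side bat 366.365234375 297.1898002624512 (32.77293395996094, 48.94895553588867) [ 0.5391 -0.0693  0.006 ]
((49.20001220703125, 44.39999771118164), (40.24921798706055, 40.24921798706055), 63.43495178222656)
[[0.5258 0.3269 0.01  ]
 [0.5683 0.238  0.01  ]
 [0.4791 0.1956 0.01  ]
 [0.4369 0.2841 0.01  ]] [0.5025 0.2611 0.01  ]
[0.09850336 0.09877678 0.0980213 ] [ -64.43672312 -154.57090572  115.49724492]
((430.8004150390625, 163.24948120117188), (26.764612197875977, 26.767255783081055), 17.53208351135254) ((368.48626708984375, 266.5267028808594), (14.42597770690918, 30.199905395507812), 89.40155029296875) (array([ 0.5388, -0.0655,  0.0794]), [array([-0.1 ,  0.44]), array([ 0.48, -0.06])])
cap (array([0.5017, 0.2598, 0.122 ]), [array([-0.01,  0.06]), array([ 0.05, -0.  ])])
```

```bash
cat >> h.py <<'E'
from scipy.spatial.transform import Rotation as Ro
def down(a): # tool pointing down, tool y at world angle a (deg)
    y=np.array([np.cos(np.radians(a)),np.sin(np.radians(a)),0]);z=np.array([0,0,-1.]);return Ro.from_matrix(np.c_[np.cross(y,z),y,z])
def go(p,a):
    s=ctrl.get_state();R=Ro.from_rotvec(s['tool_rot']);
    print('t',round(s['time'],2),'pos',s['position'].round(4),'f',s['ft_force'].round(2),'w',round(s['grip_width']*87,1),s['grip_force'])
    print('travel',R.inv().apply(np.array(p)-s['position']).round(4),'turn',np.degrees((R.inv()*down(a)).as_rotvec()).round(2))
E
python3 -c "
from h import *
go([.502,.2605,.20],-64.6)"
```

```text
t 0.1 pos [0.219  0.6115 0.2113] f [-0.44  0.07  0.58] w 86.9 0.0
travel [-0.3848 -0.235   0.0117] turn [-4.000e-02  1.200e-01  1.349e+02]
```

Call:
step_arm:
  commands:
    - {"travel": [-0.385,-0.235,0.012],"turn": [0,0.1,134.9]}
    - {"travel": [-0.385,-0.235,0.012],"turn": [0,0.1,134.9]}
    - {"travel": [-0.385,-0.235,0.012],"turn": [0,0.1,134.9]}
    - {"travel": [-0.385,-0.235,0.012],"turn": [0,0.1,134.9]}
    - {"travel": [-0.385,-0.235,0.012],"turn": [0,0.1,134.9]}
  gripper: 1
  force: 32

```text
time: 0.6
position: [0.3769, 0.4155, 0.2053]
tool_rot: [-1.642, -2.678, 0.0]
ft_force: [0.9, 0.3, -0.2]
grip_width: 0.996
grip_force: 0.0
```

```bash
python3 -c "
from h import *
go([.502,.2605,.20],-64.6);print(ctrl.get_state()['joint_positions'].round(2))"
```

```text
t 0.6 pos [0.3769 0.4155 0.2053] f [ 0.93  0.28 -0.23] w 86.6 0.0
travel [-0.1949  0.0411  0.0052] turn [-4.000e-02  0.000e+00  9.158e+01]
[-1.01  0.13  0.14  1.69 -0.02  1.32 -0.39]
```

Call:
step_arm:
  commands:
    - {"travel": [-0.195,0.041,0.005],"turn": [0,0,91.6]}
    - {"travel": [-0.195,0.041,0.005],"turn": [0,0,91.6]}
    - {"travel": [-0.195,0.041,0.005],"turn": [0,0,91.6]}
    - {"travel": [-0.195,0.041,0.005],"turn": [0,0,91.6]}
    - {"travel": [-0.195,0.041,0.005],"turn": [0,0,91.6]}

```text
time: 1.1
position: [0.5069, 0.2541, 0.2003]
tool_rot: [2.518, 1.872, -0.001]
ft_force: [0.2, 0.7, 0.1]
grip_width: 0.999
grip_force: 0.0
```

```bash
python3 -c "
from h import *
go([.502,.2605,.20],-64.6);print(ctrl.get_state()['joint_positions'].round(2))"
```

```text
t 1.1 pos [0.5069 0.2541 0.2003] f [0.21 0.73 0.09] w 86.9 0.0
travel [ 0.0047 -0.0065  0.0003] turn [ 0.24  0.1  47.87]
[-0.83  0.15  0.35  1.69 -0.05  1.31 -0.76]
```

Call:
step_arm:
  commands:
    - {"travel": [0,0,0],"turn": [0,0,47.9]}
    - {"travel": [0,0,0],"turn": [0,0,47.9]}
    - {"travel": [0,0,0],"turn": [0,0,47.9]}
    - {"travel": [0,0,0],"turn": [0,0,47.9]}
    - {"travel": [0,0,0],"turn": [0,0,47.9]}

```text
time: 1.6
position: [0.5017, 0.2629, 0.2]
tool_rot: [-3.027, -0.84, 0.002]
ft_force: [0.4, -0.4, -0.2]
grip_width: 0.994
grip_force: 0.0
```

Call:
step_arm:
  commands:
    - {"travel": [0,0,0],"turn": [0,0,5]}
    - {"travel": [0,0,0],"turn": [0,0,5]}
    - {"travel": [0,0,0],"turn": [0,0,5]}

```text
time: 1.9
position: [0.5018, 0.263, 0.2002]
tool_rot: [-3.058, -0.721, 0.001]
ft_force: [0.7, 0.4, 0.8]
grip_width: 1.002
grip_force: 0.0
```

```bash
python3 - <<'E'
from h import *
s=ctrl.get_state();print(s['joint_positions'].round(2))
go([.502,.2605,.14],-64.6)
t=ctrl.get_image('top')[:,:,::-1];s=ctrl.get_image('side')[:,:,::-1]
f=lambda im,x,y:cv2.resize(im[y:y+90,x:x+120],(400,300),interpolation=cv2.INTER_CUBIC)
cv2.imwrite('pics/c1.png',np.hstack([f(t,229,139),f(s,264,140)]))
E
```

```text
[-0.89  0.15  0.4   1.69 -0.06  1.31 -1.58]
t 1.9 pos [0.5018 0.263  0.2002] f [0.68 0.36 0.84] w 87.2 0.0
travel [-0.0009  0.0024  0.0602] turn [-0.02  0.04  1.12]
```

View pics/c1.png

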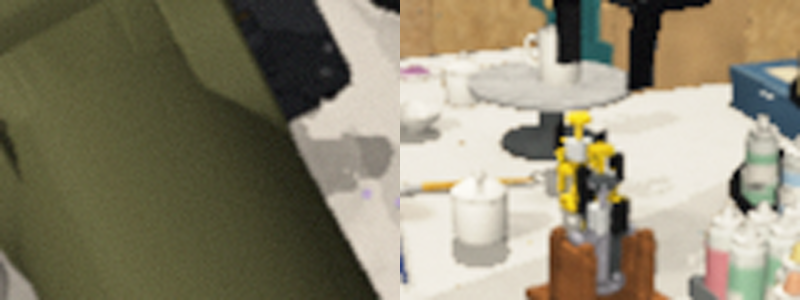

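The arm hides the top view. The side crop shows the open fingers straddling the gauge, one at about px (313,149) and the other at about px (337,149), with the gauge at about (324,196). Lowering now.

Call:
step_arm:
  commands:
    - {"travel": [-0.001,0.0024,0.03],"turn": [0,0,1.1]}
    - {"travel": [-0.001,0.0024,0.06],"turn": [0,0,1.1]}
    - {"travel": [-0.001,0.0024,0.08],"turn": [0,0,1.1]}
    - {"travel": [-0.001,0.0024,0.098],"turn": [0,0,1.1]}
    - {"travel": [-0.001,0.0024,0.108],"turn": [0,0,1.1]}

```text
time: 2.5
position: [0.5012, 0.2601, 0.0908]
tool_rot: [3.065, 0.689, -0.004]
ft_force: [0.0, -0.1, -0.3]
grip_width: 1.003
grip_force: 0.0
```

Call:
step_arm:
  commands:
    - {"travel": [0,0,0],"turn": [0,0,0]}
    - {"travel": [0,0,0],"turn": [0,0,0]}

```text
time: 2.7
position: [0.5026, 0.2607, 0.0932]
tool_rot: [-3.065, -0.688, -0.001]
ft_force: [0.3, 1.4, 0.7]
grip_width: 0.998
grip_force: 0.0
```

```bash
python3 - <<'E'
from h import *
go([.502,.2605,.0915],-64.6)
s=ctrl.get_image('side')[:,:,::-1]
cv2.imwrite('pics/c2.png',cv2.resize(s[160:250,264:384],(640,480),interpolation=cv2.INTER_CUBIC))
E
```

```text
t 2.7 pos [0.5026 0.2607 0.0932] f [0.25 1.38 0.65] w 86.8 0.0
travel [-0.0006 -0.      0.0017] turn [-0.03 -0.04 -0.1 ]
```

View pics/c2.png

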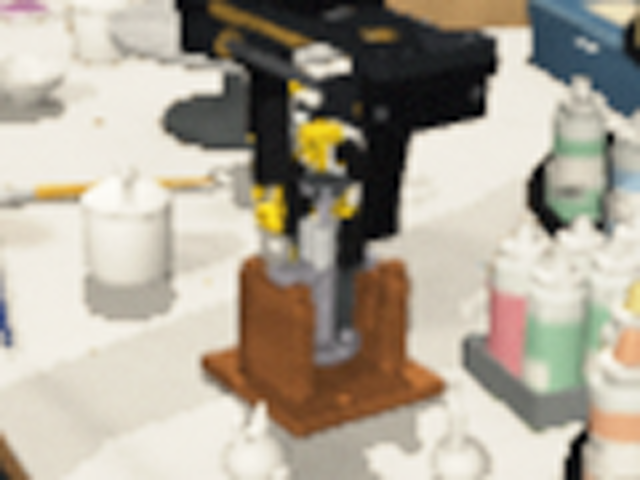

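The picture shows both fingers astride the gauge in the stand, at side px about (315,195) and (336,195), clear of the cheeks. Now gripping.

Call:
step_arm:
  commands:
    - {"travel": [0,0,0.001],"turn": [0,0,0]}
    - {"travel": [0,0,0.001],"turn": [0,0,0]}
    - {"travel": [0,0,0.001],"turn": [0,0,0]}
    - {"travel": [0,0,0.001],"turn": [0,0,0]}
    - {"travel": [0,0,0.001],"turn": [0,0,0]}
  gripper: 0
  force: 32

```text
time: 3.25
position: [0.5023, 0.2605, 0.0917]
tool_rot: [-3.065, -0.688, -0.0]
ft_force: [-1.0, 0.4, 2.1]
grip_width: 0.629
grip_force: 5.8
```

Call:
step_arm:
  commands:
    - {"travel": [0,0,0],"turn": [0,0,0]}
    - {"travel": [0,0,0],"turn": [0,0,0]}
    - {"travel": [0,0,0],"turn": [0,0,0]}
    - {"travel": [0,0,0],"turn": [0,0,0]}
    - {"travel": [0,0,0],"turn": [0,0,0]}

```text
time: 3.75
position: [0.5023, 0.2605, 0.0919]
tool_rot: [-3.065, -0.688, -0.0]
ft_force: [-1.3, -1.6, 4.8]
grip_width: 0.499
grip_force: 32.0
```

```bash
python3 - <<'E'
from h import *
go([.502,.2605,.0915],-64.6)
go([.502,.2605,.0915],-64.6)
E
```

```text
t 3.75 pos [0.5023 0.2605 0.0919] f [-1.29 -1.61  4.81] w 43.4 31.969363689422607
travel [-0.0003 -0.0001  0.0004] turn [-0.03 -0.01 -0.11]
t 3.75 pos [0.5023 0.2605 0.0919] f [-1.29 -1.61  4.81] w 43.4 31.969363689422607
travel [-0.0003 -0.0001  0.0004] turn [-0.03 -0.01 -0.11]
```

Call:
step_arm:
  commands:
    - {"travel": [0,0,-0.01],"turn": [0,0,0]}
    - {"travel": [0,0,-0.03],"turn": [0,0,0]}
    - {"travel": [0,0,-0.055],"turn": [0,0,0]}
    - {"travel": [0,0,-0.085],"turn": [0,0,0]}
    - {"travel": [0,0,-0.11],"turn": [0,0,0]}

```text
time: 4.25
position: [0.5017, 0.2604, 0.2022]
tool_rot: [-3.065, -0.687, 0.002]
ft_force: [0.7, 0.1, -3.2]
grip_width: 0.503
grip_force: 31.9
```

Call:
step_arm:
  commands:
    - {"travel": [-0.01,0.03,0],"turn": [0,0,0]}
    - {"travel": [-0.023,0.068,0],"turn": [0,0,0]}
    - {"travel": [-0.036,0.105,0],"turn": [0,0,0]}
    - {"travel": [-0.049,0.142,0],"turn": [0,0,0]}
    - {"travel": [-0.058,0.17,0],"turn": [0,0,0]}

```text
time: 4.75
position: [0.5217, 0.0788, 0.2009]
tool_rot: [3.066, 0.684, -0.003]
ft_force: [0.6, -0.1, -3.1]
grip_width: 0.504
grip_force: 31.9
```

Call:
step_arm:
  commands:
    - {"travel": [-0.012,0.037,0],"turn": [0,0,0]}
    - {"travel": [-0.024,0.073,0],"turn": [0,0,0]}
    - {"travel": [-0.036,0.105,0],"turn": [0,0,0]}
    - {"travel": [-0.044,0.128,0],"turn": [0,0,0]}
    - {"travel": [-0.049,0.14,0],"turn": [0,0,0]}

```text
time: 5.25
position: [0.5372, -0.0684, 0.2009]
tool_rot: [3.067, 0.682, -0.002]
ft_force: [-0.0, 0.3, -3.9]
grip_width: 0.5
grip_force: 31.9
```

Call:
step_arm:
  commands:
    - {"travel": [0,0,0],"turn": [0,0,0]}
    - {"travel": [0,0,0],"turn": [0,0,0]}

```text
time: 5.45
position: [0.5377, -0.0637, 0.201]
tool_rot: [-3.063, -0.689, 0.001]
ft_force: [0.5, 1.7, -3.7]
grip_width: 0.499
grip_force: 31.9
```

```bash
python3 - <<'E'
from h import *
go([.5388,-.0655,.106],-64.6)
print(ctrl.get_state()['joint_positions'].round(2))
t=ctrl.get_image('top')[:,:,::-1];s=ctrl.get_image('side')[:,:,::-1]
cv2.imwrite('pics/t3.png',t);cv2.imwrite('pics/s3.png',s)
f=lambda im,x,y:cv2.resize(im[y:y+120,x:x+80],(400,600),interpolation=cv2.INTER_CUBIC)
cv2.imwrite('pics/c3.png',np.hstack([f(t,388,105),f(s,328,190)]))
E
```

```text
t 5.45 pos [ 0.5377 -0.0637  0.201 ] f [ 0.52  1.72 -3.75] w 43.4 31.931124329566956
travel [0.0003 0.0023 0.095 ] turn [-0.12  0.02 -0.04]
[-0.55  0.1   0.67  1.76 -0.07  1.3  -1.  ]
```

View pics/c3.png

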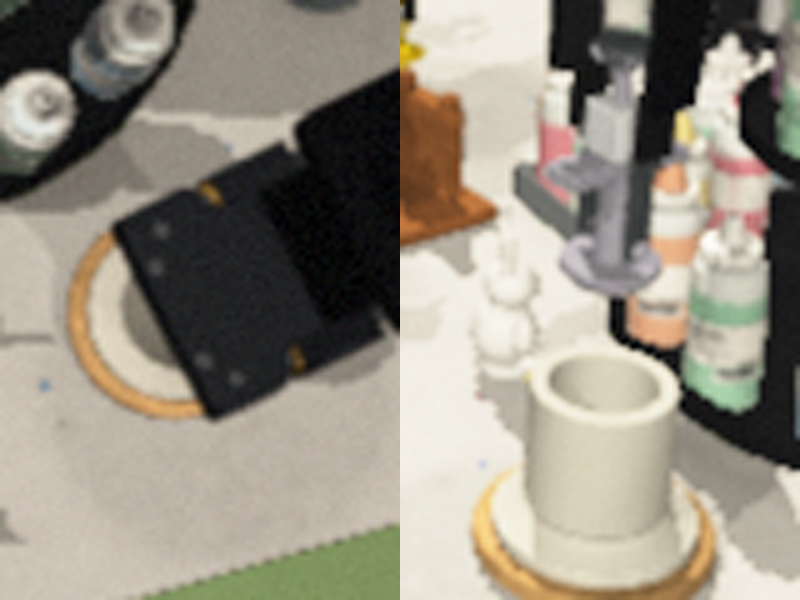

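Side crop: the gauge hangs upright from the fingers. Its pilot disc spans crop x 560–662 at y of about 262, so its centre is near px (370,242). It sits above the rim centre at (368.5,266.5). I'll use this to remove the side-camera bias.

```bash
python3 - <<'E'
from h import *
for z in(.129,.132,.135):print(proj('side',np.array([.5377,-.0637,z])).round(2))
s=ctrl.get_state()
print('meas disc',328+211/5-.4, 190+262/5-.4)
r=np.array([368.49,266.53]);print('rim pred',proj('side',np.array([.5388,-.0655,.08])).round(2),'meas',r)
m=M['side'];print('px per m in x,y', (proj('side',np.array([.5488,-.0655,.08]))-proj('side',np.array([.5388,-.0655,.08]))).round(2),(proj('side',np.array([.5388,-.0555,.08]))-proj('side',np.array([.5388,-.0655,.08]))).round(2))
# before-grasp check: TCP of grasp vs triangulated cap
print('top rim pred',proj('top',np.array([.5388,-.0655,.08])).round(2),'cap pred top',proj('top',np.array([.5023,.2605,.122])).round(2),'side',proj('side',np.array([.5023,.2605,.122])).round(2),'meas',(285.8,180.2),(324.2,193))
E
```

```text
[368.87 244.98]
[368.97 243.67]
[369.07 242.35]
meas disc 369.8 242.0
rim pred [368.03 266.35] meas [368.49 266.53]
px per m in x,y [ 4.68 -0.34] [-1.34 -2.56]
top rim pred [430.96 162.76] cap pred top [285.49 179.87] side [324.32 192.9 ] meas (285.8, 180.2) (324.2, 193)
```

Call:
step_arm:
  commands:
    - {"travel": [0,0,0.015],"turn": [0,0,0]}
    - {"travel": [0,0,0.028],"turn": [0,0,0]}
    - {"travel": [0,0,0.036],"turn": [0,0,0]}
    - {"travel": [0,0,0.04],"turn": [0,0,0]}
    - {"travel": [0,0,0.04],"turn": [0,0,0]}

```text
time: 6.05
position: [0.5372, -0.0654, 0.1603]
tool_rot: [-3.065, -0.688, 0.003]
ft_force: [0.6, 0.0, -3.1]
grip_width: 0.498
grip_force: 31.9
```

Call:
step_arm:
  commands:
    - {"travel": [0,0,0],"turn": [0,0,0]}
    - {"travel": [0,0,0],"turn": [0,0,0]}

```text
time: 6.25
position: [0.5383, -0.0656, 0.1619]
tool_rot: [-3.065, -0.687, -0.001]
ft_force: [-0.1, 0.3, -3.7]
grip_width: 0.497
grip_force: 31.9
```

```bash
python3 - <<'E'
from h import *
s=ctrl.get_image('side')[:,:,::-1]
go([.5384,-.0648,.106],-64.6)
cv2.imwrite('pics/c4.png',cv2.resize(s[225:285,328:408],(800,600),interpolation=cv2.INTER_CUBIC))
E
```

```text
t 6.3 pos [ 0.5383 -0.0656  0.1619] f [ 0.41  0.76 -4.61] w 43.8 31.93160355091095
travel [ 0.0004 -0.0006  0.0559] turn [-0.01 -0.05 -0.12]
```

View pics/c4.png

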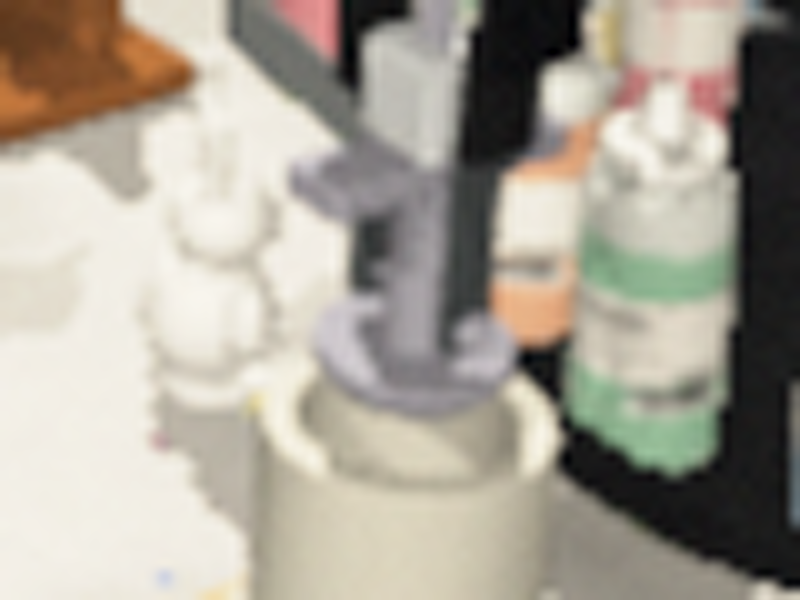

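The pilot disc spans crop x 315–522 (centre 418) and the rim spans 258–562 (centre 410). The gauge is therefore about 1.5 mm too far in +x, and its depth looks right. I'll shift it slightly and descend while watching the force.

Call:
step_arm:
  commands:
    - {"travel": [-0.0008,-0.0008,0.003],"turn": [0,0,0]}
    - {"travel": [-0.0008,-0.0008,0.007],"turn": [0,0,0]}
    - {"travel": [-0.0008,-0.0008,0.01],"turn": [0,0,0]}
    - {"travel": [-0.0008,-0.0008,0.013],"turn": [0,0,0]}
    - {"travel": [-0.0008,-0.0008,0.016],"turn": [0,0,0]}

```text
time: 6.8
position: [0.537, -0.0651, 0.1452]
tool_rot: [-3.065, -0.688, -0.0]
ft_force: [0.5, 0.3, -3.7]
grip_width: 0.497
grip_force: 31.9
```

Call:
step_arm:
  commands:
    - {"travel": [0,0,0.003],"turn": [0,0,0]}
    - {"travel": [0,0,0.006],"turn": [0,0,0]}
    - {"travel": [0,0,0.009],"turn": [0,0,0]}
    - {"travel": [0,0,0.012],"turn": [0,0,0]}
    - {"travel": [0,0,0.014],"turn": [0,0,0]}

```text
time: 7.3
position: [0.5368, -0.0651, 0.1311]
tool_rot: [-3.065, -0.687, 0.0]
ft_force: [-0.6, -0.1, -3.0]
grip_width: 0.502
grip_force: 31.9
```

Call:
step_arm:
  commands:
    - {"travel": [0,0,0.004],"turn": [0,0,0]}
    - {"travel": [0,0,0.008],"turn": [0,0,0]}
    - {"travel": [0,0,0.012],"turn": [0,0,0]}
    - {"travel": [0,0,0.016],"turn": [0,0,0]}
    - {"travel": [0,0,0.019],"turn": [0,0,0]}

```text
time: 7.8
position: [0.5367, -0.0651, 0.112]
tool_rot: [-3.065, -0.688, 0.001]
ft_force: [1.5, -0.4, -3.6]
grip_width: 0.499
grip_force: 31.9
```

Call:
step_arm:
  commands:
    - {"travel": [0,0,0.001],"turn": [0,0,0]}
    - {"travel": [0,0,0.002],"turn": [0,0,0]}
    - {"travel": [0,0,0.003],"turn": [0,0,0]}
    - {"travel": [0,0,0.003],"turn": [0,0,0]}

```text
time: 8.2
position: [0.5367, -0.0651, 0.1093]
tool_rot: [-3.065, -0.687, 0.001]
ft_force: [2.0, -0.4, -4.3]
grip_width: 0.5
grip_force: 31.9
```

Call:
step_arm:
  commands:
    - {"travel": [0.0005,0.0002,0.001],"turn": [0,0,0]}
    - {"travel": [0.0005,0.0002,0.002],"turn": [0,0,0]}
    - {"travel": [0.0005,0.0002,0.0025],"turn": [0,0,0]}
    - {"travel": [0.0005,0.0002,0.0025],"turn": [0,0,0]}

```text
time: 8.6
position: [0.5371, -0.065, 0.1067]
tool_rot: [-3.065, -0.687, 0.001]
ft_force: [-0.0, -0.5, -3.8]
grip_width: 0.501
grip_force: 31.9
```

Call:
step_arm:
  commands:
    - {"travel": [0,0,0.0005],"turn": [0,0,0]}
    - {"travel": [0,0,0.001],"turn": [0,0,0]}
    - {"travel": [0,0,0.001],"turn": [0,0,0]}

```text
time: 8.9
position: [0.5372, -0.0651, 0.106]
tool_rot: [-3.065, -0.687, 0.001]
ft_force: [-0.3, -0.5, -2.1]
grip_width: 0.497
grip_force: 31.9
```

Call:
step_arm:
  commands:
    - {"travel": [0,0,0.0005],"turn": [0,0,0]}
    - {"travel": [0,0,0.0005],"turn": [0,0,0]}

```text
time: 9.1
position: [0.5373, -0.065, 0.1059]
tool_rot: [-3.065, -0.687, 0.0]
ft_force: [-3.0, 0.9, 2.8]
grip_width: 0.496
grip_force: 32.0
```

Call:
step_arm:
  commands:
    - {"travel": [0,0,0],"turn": [0,0,0]}
    - {"travel": [0,0,0],"turn": [0,0,0]}
    - {"travel": [0,0,0],"turn": [0,0,0]}
    - {"travel": [0,0,0],"turn": [0,0,0]}
    - {"travel": [0,0,0],"turn": [0,0,0]}
  gripper: 0.85

```text
time: 9.6
position: [0.5375, -0.065, 0.1054]
tool_rot: [-3.065, -0.688, -0.0]
ft_force: [0.6, -0.4, 0.3]
grip_width: 0.821
grip_force: 0.0
```

```bash
python3 - <<'E'
from h import *
print(ctrl.get_state()['joint_positions'].round(2))
go([.5373,-.0650,.171],-154.6)
E
```

```text
[-0.52  0.19  0.66  1.87 -0.13  1.12 -0.94]
t 9.6 pos [ 0.5375 -0.065   0.1054] f [ 0.64 -0.39  0.33] w 71.4 0.0
travel [-0.0002 -0.0001 -0.0656] turn [-2.000e-02  1.000e-02  8.989e+01]
```

Call:
step_arm:
  commands:
    - {"travel": [0,0,-0.008],"turn": [0,0,0]}
    - {"travel": [0,0,-0.022],"turn": [0,0,0]}
    - {"travel": [0,0,-0.042],"turn": [0,0,0]}
    - {"travel": [0,0,-0.06],"turn": [0,0,0]}
    - {"travel": [0,0,-0.065],"turn": [0,0,0]}

```text
time: 10.1
position: [0.5391, -0.0653, 0.1736]
tool_rot: [3.065, 0.687, 0.008]
ft_force: [0.6, -0.0, 0.6]
grip_width: 0.851
grip_force: 0.0
```

Call:
step_arm:
  commands:
    - {"travel": [0,0,0],"turn": [0,0,-90]}
    - {"travel": [0,0,0],"turn": [0,0,-90]}
    - {"travel": [0,0,0],"turn": [0,0,-90]}
    - {"travel": [0,0,0],"turn": [0,0,-90]}
    - {"travel": [0,0,0],"turn": [0,0,-90]}
  gripper: 0
  force: 20

```text
time: 10.6
position: [0.5373, -0.065, 0.1705]
tool_rot: [-2.595, -1.77, -0.0]
ft_force: [-0.9, -0.8, -0.4]
grip_width: 0.481
grip_force: 0.0
```

Call:
step_arm:
  commands:
    - {"travel": [0,0,0],"turn": [0,0,-47]}
    - {"travel": [0,0,0],"turn": [0,0,-47]}
    - {"travel": [0,0,0],"turn": [0,0,-47]}
    - {"travel": [0,0,0],"turn": [0,0,-47]}
    - {"travel": [0,0,0],"turn": [0,0,-47]}

```text
time: 11.1
position: [0.5373, -0.0651, 0.1705]
tool_rot: [-1.766, -2.598, -0.0]
ft_force: [-0.9, -0.5, -0.5]
grip_width: 0.042
grip_force: 0.0
```

Call:
step_arm:
  commands:
    - {"travel": [0,0,0],"turn": [0,0,-4]}
    - {"travel": [0,0,0],"turn": [0,0,-4]}
    - {"travel": [0,0,0],"turn": [0,0,-4]}

```text
time: 11.4
position: [0.5373, -0.0651, 0.1704]
tool_rot: [-1.685, -2.651, -0.0]
ft_force: [0.3, -0.8, -0.1]
grip_width: 0.007
grip_force: 0.0
```

```bash
python3 - <<'E'
from h import *
s=ctrl.get_image('side')[:,:,::-1]
go([.5375,-.0650,.153],25.4)
cv2.imwrite('pics/c5.png',cv2.resize(s[195:285,308:428],(800,600),interpolation=cv2.INTER_CUBIC))
E
```

```text
t 11.45 pos [ 0.5373 -0.0651  0.1704] f [-0.7  -0.49 -1.28] w 0.0 0.0
travel [-0.      0.0002  0.0174] turn [-0.   -0.03 -0.26]
```

View pics/c5.png

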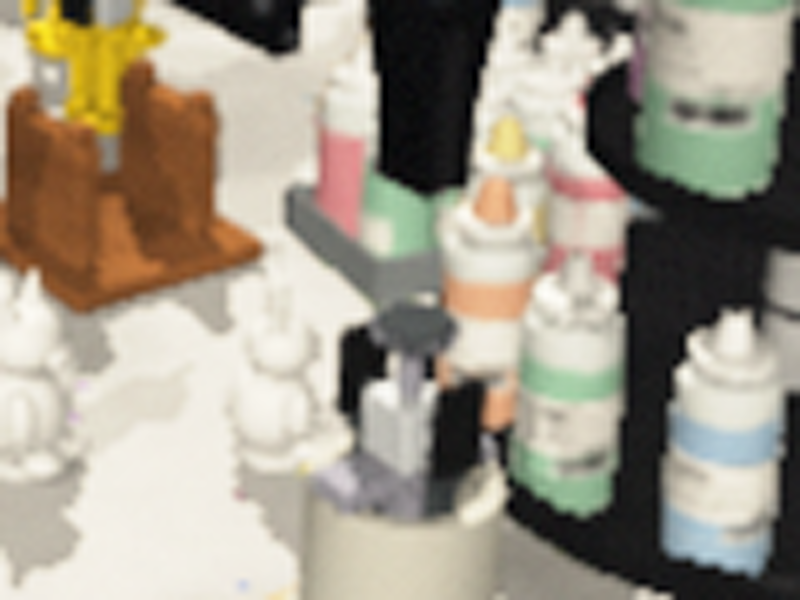

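```bash
python3 - <<'E'
from h import *
c=lambda p:((p-[308,195])*6.667).round(0)
a=np.radians(25.4);u=np.array([np.cos(a),np.sin(a),0]);v=np.array([-np.sin(a),np.cos(a),0])
P=np.array([.5373,-.0651,.1704])
for z in(-.014,0):
  for i,j in((15,9.5),(15,-9.5),(-15,9.5),(-15,-9.5),(7,0),(-7,0)):print(z,i,j,c(proj('side',P+u*i/1e3+v*j/1e3+[0,0,z])))
print('cap',c(proj('side',np.array([.5373,-.0651,.136]))))
im=ctrl.get_image('side');k=im[195:245,355:395].max(2);print('\n'.join(' '.join(f'{q:3d}' for q in r[::2]) for r in k[::3]))
E
```

```text
-0.014 15 9.5 [428. 230.]
-0.014 15 -9.5 [471. 254.]
-0.014 -15 9.5 [353. 254.]
-0.014 -15 -9.5 [395. 279.]
-0.014 7 0 [430. 249.]
-0.014 -7 0 [394. 260.]
0 15 9.5 [431. 188.]
0 15 -9.5 [475. 212.]
0 -15 9.5 [355. 212.]
0 -15 -9.5 [398. 236.]
0 7 0 [433. 206.]
0 -7 0 [397. 217.]
cap [407. 315.]
182 223 238 241  48  14  17  17  21  28  20  18  16  19 138 192 181 117  29  37
240 240 228 226  53  16  17  17  15  14  18  12  13  15 231 220 212  94  46 227
234 231 227 221 171  13  12  18  18  16  22  22  18 112 239 219 163 180 242 235
226 225 228 235 199  10  14  14  18  15  27  22  19 188 239 235 218 212 234 224
217 201 227 239 242  14  14  15  14  19  22  20  13 231 236 231 238 243 243 238
192 214 233 239 235  16  16  15  16  21  23  23 143 233 214 217 241 239 237 243
190 208 227 231 232  14  12  16  17  21  25  20 186 229 234 224 218 228 235 205
191 206 223 227 208  17  17  17  15  21  26  15 209 220 238 231 193 209 210 233
215 209 224 227 158  15  17  17  14  22  27  15 206 243 225 220 238 194 192 226
189 208 222 215 175 175 117  14  18  22  26  32 215 233 233 192 199 183 165 191
163 208 222 209 174 197 203 196 162 163 199 227 213 236 233 215 220 181 193 199
111 137 214 211 211 222 208 196 181 172 225 237 243 225 220 233 227 175 195 216
114 114 113 144 210 234 209 198 179 162 236 203 195 213 213 198 176 165 188 214
227 126 113 112 114 142 139 132 133 131 186 223 235 238 236 228 198 160 183 196
239 238 226 113 115 130 133 132 129 129 192 221 232 234 230 221 197 241 211 214
241 241 239 238 177 146 111 120 170 142 198 227 232 235 232 224 217 233 248 223
238 241 229 194 135  88  93  91  89  91  84 213 236 237 233 219 229 214 202 210
```

The closed tips show at side px cols 365–378, ending near row 224. That is higher than the nominal tip, but they are centred over the cap at (370,244). I'll come down in small steps until force shows contact.

Call:
step_arm:
  commands:
    - {"travel": [0,0,0.005],"turn": [0,0,0]}
    - {"travel": [0,0,0.01],"turn": [0,0,0]}
    - {"travel": [0,0,0.014],"turn": [0,0,0]}
    - {"travel": [0,0,0.017],"turn": [0,0,0]}
    - {"travel": [0,0,0.017],"turn": [0,0,0]}

```text
time: 12.0
position: [0.5369, -0.0651, 0.1527]
tool_rot: [-1.682, -2.652, 0.001]
ft_force: [0.0, -0.2, 0.9]
grip_width: 0.005
grip_force: 0.0
```

```bash
python3 - <<'E'
from h import *
s=ctrl.get_image('side')[:,:,::-1]
go([.5373,-.0651,.150],25.4)
a=cv2.imread('pics/t3.png')
cv2.imwrite('pics/c6.png',cv2.resize(s[195:285,308:428],(800,600),interpolation=cv2.INTER_CUBIC))
E
```

```text
t 12.05 pos [ 0.5371 -0.0651  0.1531] f [ 0.86 -0.7  -0.08] w 0.4 0.0
travel [-0.0001  0.0002  0.0031] turn [-0.04 -0.04 -0.18]
```

View pics/c6.png

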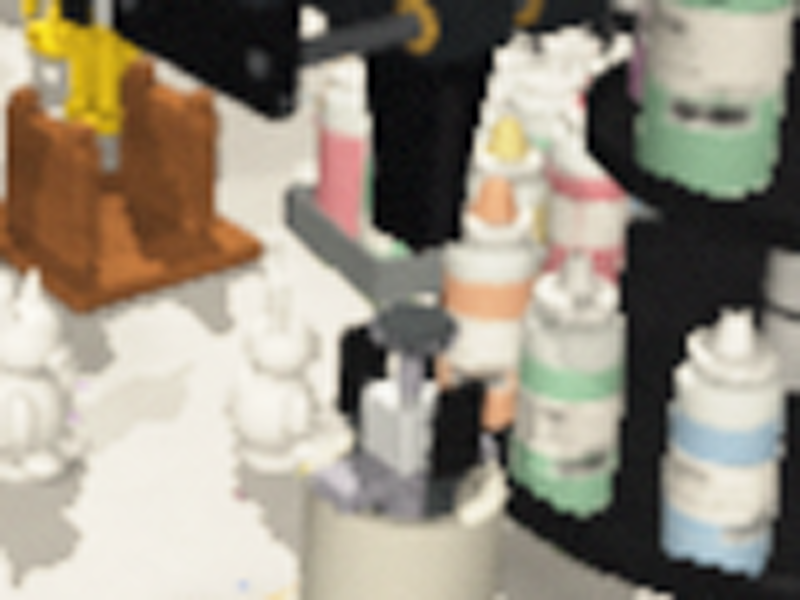

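The finger tips end near crop (440,255) with the cap top at (413,322), so they are still clear of it. I'll keep descending slowly on force.

Call:
step_arm:
  commands:
    - {"travel": [0,0,0.001],"turn": [0,0,0]}
    - {"travel": [0,0,0.002],"turn": [0,0,0]}
    - {"travel": [0,0,0.003],"turn": [0,0,0]}
    - {"travel": [0,0,0.004],"turn": [0,0,0]}
    - {"travel": [0,0,0.005],"turn": [0,0,0]}

```text
time: 12.55
position: [0.5373, -0.0651, 0.1483]
tool_rot: [-1.682, -2.653, -0.0]
ft_force: [0.3, 0.7, -0.6]
grip_width: 0.004
grip_force: 0.0
```

Call:
step_arm:
  commands:
    - {"travel": [0,0,0.001],"turn": [0,0,0]}
    - {"travel": [0,0,0.002],"turn": [0,0,0]}
    - {"travel": [0,0,0.003],"turn": [0,0,0]}
    - {"travel": [0,0,0.004],"turn": [0,0,0]}
    - {"travel": [0,0,0.005],"turn": [0,0,0]}

```text
time: 13.05
position: [0.5373, -0.0651, 0.1433]
tool_rot: [-1.682, -2.653, -0.0]
ft_force: [-0.8, 0.3, -0.4]
grip_width: 0.003
grip_force: 0.0
```

```bash
python3 - <<'E'
from h import *
for n,(r,c) in dict(side=((208,258),(354,392))).items():
    k=ctrl.get_image(n)[r[0]:r[1],c[0]:c[1]].max(2);print(n,list(range(c[0],c[1],2)));print('\n'.join(str(r[0]+2*i)+': '+' '.join(f'{q:3d}' for q in row[::2]) for i,row in enumerate(k[::2])))
E
```

```text
side [354, 356, 358, 360, 362, 364, 366, 368, 370, 372, 374, 376, 378, 380, 382, 384, 386, 388, 390]
208:  69  66  99 185  70  16  18  22  30  34  32  28  22  17 188 234 227 231 238
210: 182 186 231 236 186  14  13  14  18  22  17  11  18  14 205 196 235 243 238
212: 211 184 223 230 173  16  14  14  17  15  18  14  18  29 229 227 208 222 230
214: 214 184 221 229 175  12  13  14  19  16  27  22  15 129 222 239 215 226 231
216: 213 181 219 225 185  10  15  17  15  16  26  24  19 165 229 240 208 205 200
218: 218 184 221 226 197  16  17  13  17  15  27  24  17 226 236 234 223 240 176
220: 239 187 219 226 194  13  15  13  18  14  24  23  24 201 228 224 222 203 178
222: 202 189 219 226 174  14  16  11  17  17  24  21  93 221 241 203 200 195 170
224: 131 190 218 226 166  32   9  13  17  19  26  21 147 225 239 211 230 214 175
226: 120 180 218 226 175  14  16  13  15  21  21  16 166 228 237 213 237 206 173
228: 111 115 181 225 200  12  14  13  14  22  26  21 219 232 223 213 242 198 176
230: 112 115 115 176 196  16  16   8  16  21  26  15 178 232 232 228 195 199 165
232: 161 117 116 112 145  1
[... 325 characters left out ...]
 132 111 142 190 131 218 230 236 234 229 212 191 229
242: 240 241 241 241 234 137  93  93  92  90  99 199 230 236 235 224 200 192 176
244: 218 243 235  98  28 117  85  82  63  73  83 139 236 240 240 233 180 185 179
246: 209 230 201  22  23  83  89  81  84  96  80 197 237 240 239 233 169 171 194
248: 202 230 200  24  21  20 161 127 100  58 180 224 235 240 238 231 167 185 191
250: 232 242 196  21  24  20 183 158 154  30 199 169 204 192 192 208 160 185 198
252: 221 242 190  24  55 193 229 159 152 186 173 135  55  77 168 220 167 186 186
254: 205 242 160  26 151 230 245 174 163 219  24  23  25  76 231 209 170 197 212
256: 210 221 155  30 147 193 212 191 189 154  28  26  21 114 229 207 172 191 195
```

Finger tip face centre is near (370.6,234) and the cap top near (370,243), so there is about 20 mm left and they are laterally aligned. Continuing down.

Call:
step_arm:
  commands:
    - {"travel": [0,0,0.002],"turn": [0,0,0]}
    - {"travel": [0,0,0.004],"turn": [0,0,0]}
    - {"travel": [0,0,0.006],"turn": [0,0,0]}
    - {"travel": [0,0,0.008],"turn": [0,0,0]}
    - {"travel": [0,0,0.01],"turn": [0,0,0]}

```text
time: 13.6
position: [0.5373, -0.065, 0.1332]
tool_rot: [-1.682, -2.653, -0.0]
ft_force: [-0.2, -0.1, 0.6]
grip_width: 0.005
grip_force: 0.0
```

```bash
python3 - <<'E'
from h import *
go([.5373,-.0651,.133],25.4)
k=ctrl.get_image('side')[228:258,354:392].max(2);print('\n'.join(str(228+2*i)+': '+' '.join(f'{q:3d}' for q in row[::2]) for i,row in enumerate(k[::2])))
E
```

```text
t 13.6 pos [ 0.5373 -0.065   0.1332] f [-0.22 -0.11  0.62] w 0.4 0.0
travel [-0.0001  0.      0.0002] turn [-0.01 -0.03 -0.16]
228: 114 115 182 225 202  15  17  13  17  22  28  20 207 233 223 212 242 199 178
230: 110 112 115 175 196   8  18  18  12  23  26  19 179 233 232 228 196 199 164
232: 161 113 114 109 143  12  13  16  10  21  27  11 192 216 215 214 202 188 170
234: 238 175 115 110 102  12  15  15  18  26  28  19 230 237 238 234 218 175 169
236: 240 239 226 112  93  15  16  15  17  24  28  41 227 232 232 226 210 189 234
238: 240 240 239 226 119  69  18  15  15  23  25  43 232 236 235 229 215 229 242
240: 241 242 241 240 228 137 121  26  18  30 100 175 230 236 235 230 213 189 229
242: 241 240 241 241 234 140  74  63  40  72  89 196 230 236 235 223 202 194 175
244: 218 243 236  98  26 108  67  70  57  60  68 137 235 240 240 232 181 184 180
246: 209 231 200  26  21  80  85  83  84  99  75 200 237 240 240 232 167 171 194
248: 202 230 197  24  22  24 161 127 102  60 178 224 234 240 238 231 148 164 191
250: 232 242 196  26  26  25 185 160 153  27 200 169 207 191 189 208 141 152 173
252: 221 242 190  26  57 194 229 162 152 186 173 134  51  79 167 221 167 174 172
254: 204 242 158  26 152 229 246 173 164 221  30  21  23  76 233 210 171 197 204
256: 210 220 154  29 148 192 210 193 187 157  25  26  20 115 229 207 172 190 186
```

Call:
step_arm:
  commands:
    - {"travel": [0,0,0.001],"turn": [0,0,0]}
    - {"travel": [0,0,0.002],"turn": [0,0,0]}
    - {"travel": [0,0,0.003],"turn": [0,0,0]}
    - {"travel": [0,0,0.004],"turn": [0,0,0]}
    - {"travel": [0,0,0.005],"turn": [0,0,0]}

```text
time: 14.15
position: [0.5373, -0.065, 0.1283]
tool_rot: [-1.682, -2.653, -0.0]
ft_force: [0.1, -0.1, -0.0]
grip_width: 0.004
grip_force: 0.0
```

Call:
step_arm:
  commands:
    - {"travel": [0,0,0.001],"turn": [0,0,0]}
    - {"travel": [0,0,0.002],"turn": [0,0,0]}
    - {"travel": [0,0,0.003],"turn": [0,0,0]}

```text
time: 14.45
position: [0.5375, -0.0652, 0.1259]
tool_rot: [-1.683, -2.653, -0.001]
ft_force: [-3.1, 0.2, 8.6]
grip_width: 0.002
grip_force: 4.1
```

Contact at TCP z of about 0.126 with roughly 9 N. Now pushing the cap.

Call:
step_arm:
  commands:
    - {"travel": [0,0,0.001],"turn": [0,0,0]}
    - {"travel": [0,0,0.002],"turn": [0,0,0]}
    - {"travel": [0,0,0.003],"turn": [0,0,0]}
    - {"travel": [0,0,0.004],"turn": [0,0,0]}
    - {"travel": [0,0,0.005],"turn": [0,0,0]}

```text
time: 14.95
position: [0.5376, -0.0652, 0.1218]
tool_rot: [-1.683, -2.653, -0.002]
ft_force: [-3.8, 0.0, 10.1]
grip_width: 0.003
grip_force: 4.4
```

Call:
step_arm:
  commands:
    - {"travel": [0,0,0.001],"turn": [0,0,0]}
    - {"travel": [0,0,0.002],"turn": [0,0,0]}

```text
time: 15.15
position: [0.5376, -0.0652, 0.1198]
tool_rot: [-1.683, -2.653, -0.001]
ft_force: [-2.9, -0.4, 9.1]
grip_width: 0.011
grip_force: 4.4
```

Call:
step_arm:
  commands:
    - {"travel": [0,0,0.0005],"turn": [0,0,0]}
    - {"travel": [0,0,0.001],"turn": [0,0,0]}

```text
time: 15.35
position: [0.5376, -0.0652, 0.1188]
tool_rot: [-1.683, -2.653, -0.002]
ft_force: [-2.9, -0.4, 9.0]
grip_width: 0.003
grip_force: 4.4
```

Call:
step_arm:
  commands:
    - {"travel": [0,0,0.0004],"turn": [0,0,0]}
    - {"travel": [0,0,0.0008],"turn": [0,0,0]}

```text
time: 15.55
position: [0.5376, -0.0653, 0.1181]
tool_rot: [-1.683, -2.653, -0.001]
ft_force: [-3.6, 0.1, 9.6]
grip_width: 0.005
grip_force: 4.9
```

Call:
step_arm:
  commands:
    - {"travel": [0,0,0.0004],"turn": [0,0,0]}
    - {"travel": [0,0,0.0008],"turn": [0,0,0]}

```text
time: 15.75
position: [0.5376, -0.0653, 0.1176]
tool_rot: [-1.683, -2.653, -0.002]
ft_force: [-5.3, 0.1, 10.4]
grip_width: 0.004
grip_force: 5.7
```

Call:
step_arm:
  commands:
    - {"travel": [0,0,0.0004],"turn": [0,0,0]}

```text
time: 15.85
position: [0.5377, -0.0653, 0.1173]
tool_rot: [-1.683, -2.653, -0.002]
ft_force: [-4.7, -0.2, 11.5]
grip_width: 0.005
grip_force: 6.0
```

Call:
step_arm:
  commands:
    - {"travel": [0,0,0],"turn": [0,0,0]}
    - {"travel": [0,0,0],"turn": [0,0,0]}

```text
time: 16.05
position: [0.5377, -0.0653, 0.1173]
tool_rot: [-1.683, -2.653, -0.002]
ft_force: [-4.6, -0.0, 11.9]
grip_width: 0.005
grip_force: 5.6
```

```bash
python3 - <<'E'
from h import *
F=[]
for i in range(4):
    ctrl.get_image('side');s=ctrl.get_state();F.append([*s['ft_force'].round(1),round(s['position'][2],5),round(s['grip_force'],2)])
print(F)
E
```

```text
[[np.float64(-4.3), np.float64(0.7), np.float64(11.6), np.float64(0.11723), 5.59], [np.float64(-4.0), np.float64(-0.1), np.float64(11.3), np.float64(0.11727), 5.59], [np.float64(-5.2), np.float64(-0.1), np.float64(11.3), np.float64(0.11726), 5.59], [np.float64(-4.1), np.float64(0.5), np.float64(11.2), np.float64(0.11726), 5.59]]
```

Call:
step_arm:
  commands:
    - {"travel": [0,0,0.0003],"turn": [0,0,0]}
    - {"travel": [0,0,0.0003],"turn": [0,0,0]}

```text
time: 16.45
position: [0.5377, -0.0653, 0.1171]
tool_rot: [-1.683, -2.653, -0.002]
ft_force: [-4.1, -0.7, 12.1]
grip_width: 0.008
grip_force: 5.9
```

```bash
python3 - <<'E'
from h import *
F=[]
for i in range(4):
    ctrl.get_image('side');s=ctrl.get_state();F.append([*s['ft_force'],s['position'][2]*1e3,s['grip_force']])
print(np.mean(F,0).round(2))
E
```

```text
[ -4.36  -0.19  12.48 117.08   5.94]
```

The push resistance holds statically at about 12.5 N, above the 9 N drag and rising with no sliding. The cap has bitten, so I'm stopping there and retreating.

Call:
step_arm:
  commands:
    - {"travel": [0,0,-0.004],"turn": [0,0,0]}
    - {"travel": [0,0,-0.015],"turn": [0,0,0]}
    - {"travel": [0,0,-0.035],"turn": [0,0,0]}
    - {"travel": [0,0,-0.052],"turn": [0,0,0]}
    - {"travel": [0,0,-0.058],"turn": [0,0,0]}

```text
time: 17.15
position: [0.5385, -0.0652, 0.1753]
tool_rot: [1.682, 2.651, 0.003]
ft_force: [-0.6, -0.7, -0.4]
grip_width: 0.003
grip_force: 0.0
```

Call:
step_arm:
  commands:
    - {"travel": [0,0,0],"turn": [0,0,42]}
    - {"travel": [0,0,0],"turn": [0,0,42]}
    - {"travel": [0,0,0],"turn": [0,0,42]}
    - {"travel": [0,0,0],"turn": [0,0,42]}
    - {"travel": [0,0,0],"turn": [0,0,42]}
  gripper: 0.85

```text
time: 17.65
position: [0.537, -0.065, 0.1727]
tool_rot: [-2.526, -1.866, 0.001]
ft_force: [-0.0, -0.1, -1.2]
grip_width: 0.374
grip_force: 0.0
```

Call:
step_arm:
  commands:
    - {"travel": [0,0,0],"turn": [0,0,42]}
    - {"travel": [0,0,0],"turn": [0,0,42]}
    - {"travel": [0,0,0],"turn": [0,0,42]}
    - {"travel": [0,0,0],"turn": [0,0,42]}
    - {"travel": [0,0,0],"turn": [0,0,42]}

```text
time: 18.15
position: [0.537, -0.065, 0.1727]
tool_rot: [-3.028, -0.837, 0.001]
ft_force: [0.5, 0.2, 0.3]
grip_width: 0.812
grip_force: 0.0
```

Call:
step_arm:
  commands:
    - {"travel": [0,0,0],"turn": [0,0,5.9]}
    - {"travel": [0,0,0],"turn": [0,0,5.9]}
    - {"travel": [0,0,0],"turn": [0,0,5.9]}

```text
time: 18.45
position: [0.5372, -0.065, 0.1729]
tool_rot: [-3.064, -0.693, 0.001]
ft_force: [1.1, 0.7, 0.2]
grip_width: 0.852
grip_force: 0.0
```

```bash
python3 - <<'E'
from h import *
go([.5374,-.0650,.1060],-64.6)
E
```

```text
t 18.45 pos [ 0.5372 -0.065   0.1729] f [1.13 0.68 0.21] w 74.1 0.0
travel [0.0002 0.0002 0.0669] turn [-0.04  0.03  0.09]
```

Call:
step_arm:
  commands:
    - {"travel": [0.0002,0.0002,0.015],"turn": [0,0,0]}
    - {"travel": [0.0002,0.0002,0.033],"turn": [0,0,0]}
    - {"travel": [0.0002,0.0002,0.05],"turn": [0,0,0]}
    - {"travel": [0.0002,0.0002,0.06],"turn": [0,0,0]}
    - {"travel": [0.0002,0.0002,0.0665],"turn": [0,0,0]}

```text
time: 18.95
position: [0.5368, -0.0652, 0.105]
tool_rot: [-3.064, -0.689, 0.003]
ft_force: [0.4, 0.2, 0.3]
grip_width: 0.852
grip_force: 0.0
```

Call:
step_arm:
  commands:
    - {"travel": [0,0,0],"turn": [0,0,0]}
    - {"travel": [0,0,0],"turn": [0,0,0]}
    - {"travel": [0,0,0],"turn": [0,0,0]}

```text
time: 19.25
position: [0.5382, -0.0652, 0.1073]
tool_rot: [-3.065, -0.689, -0.002]
ft_force: [0.4, 1.0, 0.7]
grip_width: 0.849
grip_force: 0.0
```

```bash
python3 - <<'E'
from h import *
go([.5374,-.0650,.1062],-64.6)
E
```

```text
t 19.25 pos [ 0.5382 -0.0652  0.1073] f [0.4  1.03 0.68] w 73.9 0.0
travel [-0.0007 -0.0006  0.0011] turn [-0.   -0.07 -0.06]
```

Call:
step_arm:
  commands:
    - {"travel": [0,0,0.0003],"turn": [0,0,0]}
    - {"travel": [0,0,0.0003],"turn": [0,0,0]}
    - {"travel": [0,0,0.0003],"turn": [0,0,0]}
    - {"travel": [0,0,0.0003],"turn": [0,0,0]}
    - {"travel": [0,0,0.0003],"turn": [0,0,0]}
  gripper: 0
  force: 32

```text
time: 19.75
position: [0.5379, -0.0654, 0.1067]
tool_rot: [-3.065, -0.688, -0.001]
ft_force: [-1.0, -0.6, 1.2]
grip_width: 0.494
grip_force: 32.0
```

Call:
step_arm:
  commands:
    - {"travel": [0,0,0],"turn": [0,0,0]}
    - {"travel": [0,0,0],"turn": [0,0,0]}
    - {"travel": [0,0,0],"turn": [0,0,0]}
    - {"travel": [0,0,0],"turn": [0,0,0]}
    - {"travel": [0,0,0],"turn": [0,0,0]}

```text
time: 20.25
position: [0.5379, -0.0654, 0.1067]
tool_rot: [-3.065, -0.689, -0.001]
ft_force: [-0.2, -1.9, 4.8]
grip_width: 0.498
grip_force: 32.0
```

Call:
step_arm:
  commands:
    - {"travel": [0,0,-0.003],"turn": [0,0,0]}
    - {"travel": [0,0,-0.007],"turn": [0,0,0]}
    - {"travel": [0,0,-0.012],"turn": [0,0,0]}
    - {"travel": [0,0,-0.018],"turn": [0,0,0]}
    - {"travel": [0,0,-0.024],"turn": [0,0,0]}

```text
time: 20.75
position: [0.5373, -0.0649, 0.1306]
tool_rot: [-3.064, -0.689, 0.002]
ft_force: [1.2, -0.4, -4.4]
grip_width: 0.504
grip_force: 32.0
```

Call:
step_arm:
  commands:
    - {"travel": [0,0,-0.007],"turn": [0,0,0]}
    - {"travel": [0,0,-0.015],"turn": [0,0,0]}
    - {"travel": [0,0,-0.025],"turn": [0,0,0]}
    - {"travel": [0,0,-0.04],"turn": [0,0,0]}
    - {"travel": [0,0,-0.055],"turn": [0,0,0]}

```text
time: 21.25
position: [0.5376, -0.0652, 0.1867]
tool_rot: [-3.065, -0.689, -0.0]
ft_force: [0.7, -0.8, -3.7]
grip_width: 0.499
grip_force: 32.0
```

Call:
step_arm:
  commands:
    - {"travel": [0,0,-0.012],"turn": [0,0,0]}
    - {"travel": [0,0,-0.016],"turn": [0,0,0]}
    - {"travel": [0,0,-0.016],"turn": [0,0,0]}
    - {"travel": [0,0,-0.016],"turn": [0,0,0]}

```text
time: 21.65
position: [0.5372, -0.0651, 0.2008]
tool_rot: [-3.064, -0.689, 0.002]
ft_force: [0.4, 0.9, -4.2]
grip_width: 0.496
grip_force: 32.0
```

```bash
python3 - <<'E'
from h import *
go([.5023,.2605,.2],-64.6)
E
```

```text
t 21.65 pos [ 0.5372 -0.0651  0.2008] f [ 0.36  0.85 -4.19] w 43.2 31.95041298866272
travel [ 0.1078 -0.3092  0.001 ] turn [-0.05  0.05 -0.07]
```

Call:
step_arm:
  commands:
    - {"travel": [0.01,-0.03,0],"turn": [0,0,0]}
    - {"travel": [0.023,-0.066,0],"turn": [0,0,0]}
    - {"travel": [0.036,-0.103,0],"turn": [0,0,0]}
    - {"travel": [0.048,-0.138,0],"turn": [0,0,0]}
    - {"travel": [0.06,-0.172,0],"turn": [0,0,0]}

```text
time: 22.15
position: [0.5173, 0.1175, 0.2005]
tool_rot: [-3.065, -0.689, 0.003]
ft_force: [0.6, 1.0, -4.0]
grip_width: 0.499
grip_force: 31.9
```

Call:
step_arm:
  commands:
    - {"travel": [0.012,-0.035,0],"turn": [0,0,0]}
    - {"travel": [0.025,-0.07,0],"turn": [0,0,0]}
    - {"travel": [0.036,-0.103,0],"turn": [0,0,0]}
    - {"travel": [0.044,-0.126,0],"turn": [0,0,0]}
    - {"travel": [0.0478,-0.1372,0],"turn": [0,0,0]}

```text
time: 22.65
position: [0.5012, 0.2634, 0.2001]
tool_rot: [-3.063, -0.695, 0.004]
ft_force: [-0.3, 0.7, -3.6]
grip_width: 0.502
grip_force: 32.0
```

Call:
step_arm:
  commands:
    - {"travel": [0,0,0.01],"turn": [0,0,0]}
    - {"travel": [0,0,0.03],"turn": [0,0,0]}
    - {"travel": [0,0,0.04],"turn": [0,0,0]}
    - {"travel": [0,0,0.04],"turn": [0,0,0]}
    - {"travel": [0,0,0.04],"turn": [0,0,0]}

```text
time: 23.15
position: [0.5031, 0.2593, 0.1615]
tool_rot: [-3.066, -0.686, 0.001]
ft_force: [0.2, 0.2, -3.6]
grip_width: 0.499
grip_force: 32.0
```

```bash
python3 - <<'E'
from h import *
ctrl.get_image('side');ctrl.get_image('side')
go([.5023,.2605,.0927],-64.6)
E
```

```text
t 23.25 pos [0.5035 0.2601 0.1624] f [ 0.44 -0.28 -4.32] w 43.6 31.95050597190857
travel [-0.0011 -0.0008  0.0697] turn [-0.04 -0.08 -0.12]
```

Call:
step_arm:
  commands:
    - {"travel": [-0.001,-0.0006,0.008],"turn": [0,0,0]}
    - {"travel": [-0.001,-0.0006,0.014],"turn": [0,0,0]}
    - {"travel": [-0.001,-0.0006,0.02],"turn": [0,0,0]}
    - {"travel": [-0.001,-0.0006,0.026],"turn": [0,0,0]}
    - {"travel": [-0.001,-0.0006,0.032],"turn": [0,0,0]}

```text
time: 23.75
position: [0.5015, 0.2605, 0.1288]
tool_rot: [-3.065, -0.689, 0.001]
ft_force: [-0.2, 0.7, -3.7]
grip_width: 0.5
grip_force: 32.0
```

```bash
python3 - <<'E'
from h import *
go([.5023,.2605,.0927],-64.6)
E
```

```text
t 23.75 pos [0.5015 0.2605 0.1288] f [-0.23  0.66 -3.69] w 43.5 31.950552463531494
travel [0.0008 0.0004 0.0361] turn [-0.02  0.02 -0.06]
```

Call:
step_arm:
  commands:
    - {"travel": [0.0003,0.0002,0.008],"turn": [0,0,0]}
    - {"travel": [0.0003,0.0002,0.016],"turn": [0,0,0]}
    - {"travel": [0.0003,0.0002,0.024],"turn": [0,0,0]}
    - {"travel": [0.0003,0.0002,0.03],"turn": [0,0,0]}
    - {"travel": [0.0003,0.0002,0.034],"turn": [0,0,0]}

```text
time: 24.25
position: [0.5016, 0.2604, 0.0946]
tool_rot: [-3.065, -0.689, 0.002]
ft_force: [-1.6, -0.7, -3.5]
grip_width: 0.497
grip_force: 32.0
```

Call:
step_arm:
  commands:
    - {"travel": [0,0,0],"turn": [0,0,0]}
    - {"travel": [0,0,0],"turn": [0,0,0]}

```text
time: 24.45
position: [0.502, 0.2606, 0.0956]
tool_rot: [-3.065, -0.689, -0.0]
ft_force: [0.7, 0.7, -3.0]
grip_width: 0.497
grip_force: 32.0
```

Call:
step_arm:
  commands:
    - {"travel": [0,0,0.001],"turn": [0,0,0]}
    - {"travel": [0,0,0.002],"turn": [0,0,0]}
    - {"travel": [0,0,0.0025],"turn": [0,0,0]}
    - {"travel": [0,0,0.0025],"turn": [0,0,0]}

```text
time: 24.85
position: [0.5019, 0.2605, 0.0929]
tool_rot: [-3.065, -0.689, 0.0]
ft_force: [-0.7, -0.7, -3.8]
grip_width: 0.5
grip_force: 32.0
```

Call:
step_arm:
  commands:
    - {"travel": [0,0,0.0005],"turn": [0,0,0]}
    - {"travel": [0,0,0.0005],"turn": [0,0,0]}

```text
time: 25.05
position: [0.502, 0.2605, 0.0928]
tool_rot: [-3.064, -0.689, 0.0]
ft_force: [-0.2, -0.3, -1.9]
grip_width: 0.504
grip_force: 32.0
```

Call:
step_arm:
  commands:
    - {"travel": [0,0,0.0003],"turn": [0,0,0]}
    - {"travel": [0,0,0.0003],"turn": [0,0,0]}

```text
time: 25.25
position: [0.502, 0.2606, 0.0927]
tool_rot: [-3.064, -0.689, 0.0]
ft_force: [-1.5, -1.1, 1.6]
grip_width: 0.495
grip_force: 32.0
```

Call:
step_arm:
  commands:
    - {"travel": [0,0,0],"turn": [0,0,0]}
    - {"travel": [0,0,0],"turn": [0,0,0]}
    - {"travel": [0,0,0],"turn": [0,0,0]}
    - {"travel": [0,0,0],"turn": [0,0,0]}
    - {"travel": [0,0,0],"turn": [0,0,0]}
  gripper: 0.95

```text
time: 25.75
position: [0.5021, 0.2607, 0.0922]
tool_rot: [-3.065, -0.689, -0.001]
ft_force: [-0.0, -0.7, 0.2]
grip_width: 0.866
grip_force: 0.0
```

Call:
step_arm:
  commands:
    - {"travel": [0,0,-0.006],"turn": [0,0,0]}
    - {"travel": [0,0,-0.02],"turn": [0,0,0]}
    - {"travel": [0,0,-0.045],"turn": [0,0,0]}
    - {"travel": [0,0,-0.075],"turn": [0,0,0]}
    - {"travel": [0,0,-0.11],"turn": [0,0,0]}

```text
time: 26.25
position: [0.5017, 0.2602, 0.2039]
tool_rot: [-3.065, -0.688, 0.001]
ft_force: [-0.2, 0.7, 0.7]
grip_width: 0.95
grip_force: 0.0
```

Call:
step_arm:
  commands:
    - {"travel": [-0.04,0,-0.02],"turn": [0,0,0]}
    - {"travel": [-0.07,0,-0.05],"turn": [0,0,0]}
    - {"travel": [-0.09,0,-0.08],"turn": [0,0,0]}
    - {"travel": [-0.1,0,-0.1],"turn": [0,0,0]}
    - {"travel": [-0.1,0,-0.1],"turn": [0,0,0]}

```text
time: 26.75
position: [0.4124, 0.218, 0.3069]
tool_rot: [-3.06, -0.688, -0.011]
ft_force: [0.1, 0.3, 0.3]
grip_width: 0.951
grip_force: 0.0
```

```bash
python3 - <<'E'
from h import *
go([.5023,.2605,.0927],-64.6)
t=ctrl.get_image('top')[:,:,::-1];s=ctrl.get_image('side')[:,:,::-1];t0=cv2.imread('pics/top0.png');s0=cv2.imread('pics/side0.png')
f=lambda im,x,y:cv2.resize(im[y:y+60,x:x+80],(400,300),interpolation=cv2.INTER_CUBIC)
cv2.imwrite('pics/c7.png',np.vstack([np.hstack([f(s0,284,170),f(s,284,170)]),np.hstack([f(t0,249,154),f(t,249,154)])]))
E
```

```text
t 26.75 pos [0.4124 0.218  0.3069] f [0.08 0.3  0.33] w 82.8 0.0
travel [0.0978 0.0008 0.215 ] turn [-0.19 -0.45 -0.07]
```

View pics/c7.png

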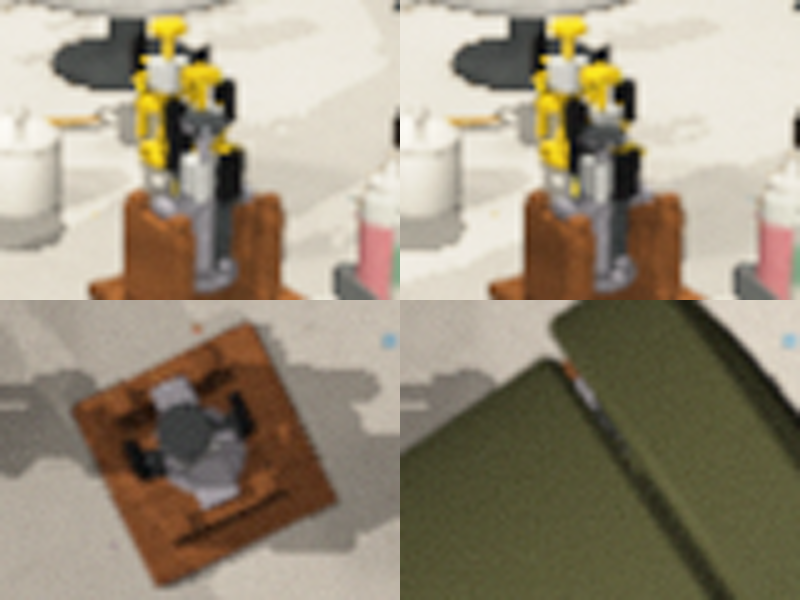

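The gauge hangs in its notches again. The cap is down from crop row 118 to 136, and the right pad edge has moved in from 245 to 240, so it is holding the smaller size. The figures and yellow look-alikes were not touched. Handing in.

```bash
python3 -c "
from bench import ctrl
print(ctrl.close_job())"
```

```text
the job is handed in; nothing more can be done
None
```

I measured the lamp base socket, locked the gauge when the cap bit at about 12.5 N, and hung it back in its stand; the job was handed in at about 27 s, but I could not measure the locked size precisely.

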